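# Close the dust-filter box and hold its cover shut

### The arm

A 6-joint arm with a two-finger parallel gripper is mounted at the origin on the work surface. World frame = base frame: x ahead of the robot, y to its left, z up, the work surface at z = 0. Lengths are in mm, angles in rad, forces in N, time in s.
With the tool pointing down it reaches from about 400 to 925 mm from the base axis. Payload 12.5 kg.
Tool frame: the origin (TCP) lies on the centre line of the jaws, within the pads' length; the fingertips stand 17 mm ahead of it and the grasp point (between the pads) lies 2 mm behind it; z points along the fingers, y is the line along which they close (so a half turn about z gives the same grasp; the last joint's range is limited). The gripper opens to 95 mm and grips with 3 to 60 N. Pads are 20 mm wide; open, the fingers measure 119 mm over their backs; the gripper's body (75 mm by 180 mm) begins 59 mm behind the grasp point.
Start: joints at [-1.287, 0.491, 1.559, -0, 1.092, -0.106], TCP at [237.526, -578.123, 231.661] pointing down, gripper open.
Joint ranges: [-3.1, 3.1], [-0.84, 2.19], [0.05, 2.79], [-1.13, 4.28], [0.06, 2.93], [-2.69, 2.69]. Speed limits (rad/s): [2.22, 2.22, 2.79, 3.14, 3.14, 3.14].

### API

Orientations are given as [roll, pitch, yaw] about the fixed x, y, z axes, in that order (R = Rz(yaw) Ry(pitch) Rx(roll)).
In Python, from cell import env gives the robot as it stands.
- The arm moves only by the tool drive_tool, never from a script. Its argument "deltas" is text: rows parted by semicolons, each of 4 numbers parted by spaces: the shift along the world's x, y, z normalised to -1 to 1, where 1 is 100 mm, then the turn about the world's z normalised to -1 to 1, where 1 is 180 degrees. A call has 1 to 10 rows; each row shifts and turns the commanded pose from where the row before left it; what a row does not reach is not made up. A row lasts 1/12 s, in which the tool goes at most 41.7 mm and 7.16 degrees, less where a joint would pass 70% of its speed; a pose out of reach is approached as far as the arm can. A call with a number of a shift or a turn outside -1 to 1 is refused whole. A call with a gripper value outside its range is refused whole. "gripper" is the closure, from 0 (fully open) to 1 (shut), set as the call begins (left out, the last holds). The fingers move at their own pace and stop on an object; the grip force is fixed at half the most. Time passes only in rows, so rows that do not move let the fingers close. It gives the time, the measured TCP pose, the force, the opening and the grip force at its end, in the units of the state.
- env.state(): the state, without advancing time (a new reading comes with each control period).
- env.read_camera(name): name is "scene" or "top" or "wrist"; returns (picture, depth): 420x560x3 uint8, red, green, blue; 420x560 float32, mm along the optical axis (not along the pixel's ray), 0 where there is no reading.
- env.camera_params(name): a dict with "mtx" (3x3 intrinsics, pixels), "camera_from_world" (4x4, takes a point from world to camera coordinates); the wrist camera has in their place "mount" (4x4, takes a point from camera to tool coordinates, whose origin is the TCP and whose axes are the flange's). Camera axes: x right, y down, z forward; pixel columns grow to the right and rows downward; lengths in mm; the calibration is good to about 2 mm. The wrist camera is an equidistant fisheye: a pixel r from the principal point sees the ray r / f radians off the axis. A picture is of the moment at which its call begins: read the wrist's pose just before it. camera_params takes no time and is no camera call.
- env.job_done(): hands the job in; it is judged then, once.
The state is a dict: "t": time; "joints": joint angles; "qvel": joint speeds; "tau": joint torques, N m; "eef_pos": TCP position; "tcp_rot": TCP orientation; "ft_force": force on the tool from outside, world axes, zero at the start; "moment": the same for the moment, N m; "opening": opening from 0.0 (shut) to 1.0 (fully open); "grip_force": force on a finger pad.
Only numpy, scipy, OpenCV 4.12 (cv2) and the standard library are available. Lean on these libraries where they do the work, as an engineer would, in place of code of your own. Each camera call takes 0.05 s, during which the arm holds its last target. There are 200 camera calls.

### The job

Turn the red quarter-turn fastener on the white filter box until the line on it points at the two yellow marks on the frame. Then pick up the aluminium cover panel by its grip, fit it squarely over the frame with its slot over the fastener, and press it down so that the rubber seal is squeezed flat and the panel bears on the frame. Finish while still holding the panel pressed down, and leave the other things on the bench where they are.

Things in the scene. Friction and masses are not known exactly. Their poses are not given: they have to be found in the camera images.
- frame_centre (a point): centre of the flat grey frame (172 x 122 mm, long along x) on top of the white filter box, on its surface, 90 mm above the bench. The box may stand left or right. x points away from the fastener, z up. A black rubber seal, a rectangle 150 x 100 mm with bars 7 mm wide, stands 4 mm proud of the frame around this point.
- fastener_grip (a point): red fastener: a bar 34 mm long, 10 wide, 22 tall, white line along its top, on an upright pin 8 mm thick. It stands on the frame, 50 mm from frame_centre towards the frame's -x. This point: in the bar on its turning axis, 25 mm above the frame (the bar spans 12 to 34 mm above the frame). x runs along the bar, z up.
- fastener (a joint): turn of the fastener (rad), positive anticlockwise seen from above. 0: bar along the frame's x; 1.571 (a quarter turn): bar along the frame's y, in line with the two yellow marks and with the panel's slot. It stops at -0.1 and 1.85, has a little friction (0.04 N m) and stays where it is left.
- seal (a joint): how far the seal is squeezed (m): 0 free, 0.004 when squeezed flush with the frame; a spring of about 2000 N/m that pushes back up, fully flush takes 8 N (the panel's own weight is about 2 N and squeezes it about 1 mm).
- panel_grip (a point): centre of the black grip of the loose aluminium panel, 26 mm above the panel's underside. Grip: in the panel's middle, 56 mm along x, 16 mm in y, 8 to 44 mm above the underside. Panel sizes: see panel. Fitted, panel x and frame x point the same way and this point is straight above frame_centre, 26 mm above it when fully down.
- panel: loose aluminium panel, 150 (x) x 100 (y) x 8 mm, about 0.22 kg, lying flat on the bench, grip up; origin in the middle of its underside, axes as for panel_grip. Its slot, 18 (x) x 38 mm (y), goes right through, centred 50 mm from the middle towards the panel's -x.
- filter_box: the white filter box, 200 x 170 mm, fixed to the bench; origin in the middle of its underside, axes as for frame_centre
- jar: small glass jar with a steel cap, 48 mm across, 75 mm tall, loose bystander, origin at its underside; leave it alone
- ring_box: blue ring box, 50 x 50 x 40 mm, loose bystander, origin at its underside; leave it alone
- ring_cone: wooden ring-display cone, 48 mm across its foot, 82 mm tall, loose bystander, origin at its underside; leave it alone
- hammer: hammer lying flat, about 200 mm long, loose bystander, origin at its underside; leave it alone
- bench_block: steel bench block, 70 x 70 x 22 mm, loose bystander, origin at its underside; leave it alone
- dish: white ceramic dish, 100 mm across, 30 mm tall, loose bystander, origin at its underside; leave it alone
- brush: bench brush lying flat, loose bystander, origin at its underside; leave it alone
Things that resemble listed ones, but are neither listed nor needed, are in the scene too. Of the things shaped like the panel, the aluminium one is meant.

How it is judged (in metres and radians):
On the way, in this order (a step that is already met when the one before it is completed fails the run):
1. the fastener is turned in line with the yellow marks (value of joint fastener between 1.43 and 1.71 rad and distance of panel from where it was at the start of the episode below 0.03 m), for 0.2 s.
2. the panel is lifted off the bench (height (world z) of panel above 0.03 m), for 0.1 s.
3. the panel is fitted over the fastener onto the seal (value of joint fastener between 1.43 and 1.71 rad and horizontal distance between panel_grip and frame_centre below 0.008 m and angle between the x axis of panel_grip and the x axis of frame_centre, either way round below 0.09 rad and z of panel_grip in the frame of frame_centre below 0.0315 m), for 0.1 s.
At the end, for the whole second after the job is handed in: Fastener within 0.14 rad of the marks; panel over the frame, slot over fastener (8 mm, 0.09 rad), level within 0.04 rad; the robot touches it and presses it still through the last second: seal squeezed over 3.2 of 4 mm, panel bearing on the box with over 6 N (all of step 3 and angle between panel_grip's own z axis and vertical below 0.04 rad and value of joint seal above 0.0032 m and contact force between panel and filter_box above 6 N and contact force between any of the fingers, the arm and panel above 2 N and linear speed of panel below 0.02 m/s); the arm keeps its last pose, push and grip.
It fails at once if another thing on the bench was shifted by more than 30 mm (distance of any of jar, ring_box, ring_cone, hammer, bench_block, dish, brush from where it was at the start of the episode above 0.03 m).
It also fails if it takes over 48 s, if anything falls off the work surface, if the arm or the gripper's body presses on something with over 40 N, if the wrist force passes 120 N, or if a joint passes its speed limit or range.

## Working session

There is one attempt and no reset: what is moved stays moved. The work goes in short steps, Python scripts to look and compute and a tool call to move; the robot and the scene stay as the last step left them, time stands still between calls to the robot, and variables do not carry over. Pictures are saved under pics/ and viewed, at most 10 in all, crops included, and the job is handed in when it is done.

Besides the shell and the picture viewer there is one more tool, called after ">>>" as name(argument=value, ...), one argument or row to a line, values as JSON. drive_tool: Moves the arm, as the interface text tells. Its arguments: {"type":"object","properties":{"deltas":{"type":"string"},"gripper":{"type":"number"}},"required":["deltas"]}

```bash
ls; mkdir -p pics
python3 - <<'E'
from cell import env
import cv2,numpy as np
for n in ("scene","top"):
    p,d=env.read_camera(n); cv2.imwrite(f"pics/{n}0.png",p[:,:,::-1]); np.savez(f"{n}0.npz",p=p,d=d)
    c=env.camera_params(n); print(n,c["mtx"].tolist(),np.round(c["camera_from_world"],3).tolist())
s=env.state();print(s["t"],s["eef_pos"],s["tcp_rot"])
E
```

```text
pics
scene [[392.04474610128693, 0.0, 266.57797723334807], [0.0, 392.04474610128693, 210.0632617826957], [0.0, 0.0, 1.0]] [[0.848, 0.53, 0.004, -389.148], [0.461, -0.733, -0.501, -161.294], [-0.263, 0.426, -0.866, 1205.484], [0.0, 0.0, 0.0, 1.0]]
top [[452.08945388453316, 0.0, 279.40587860949444], [0.0, 452.08945388453316, 212.4661305469538], [0.0, 0.0, 1.0]] [[-0.019, -1.0, -0.018, 31.765], [-0.998, 0.02, -0.057, 482.406], [0.057, 0.017, -0.998, 1460.319], [0.0, 0.0, 0.0, 1.0]]
0.1 [ 237.46703275 -577.92064936  231.11035827] [-3.14059345e+00 -8.41782061e-05  3.89819777e-01]
```

View pics/scene0.png

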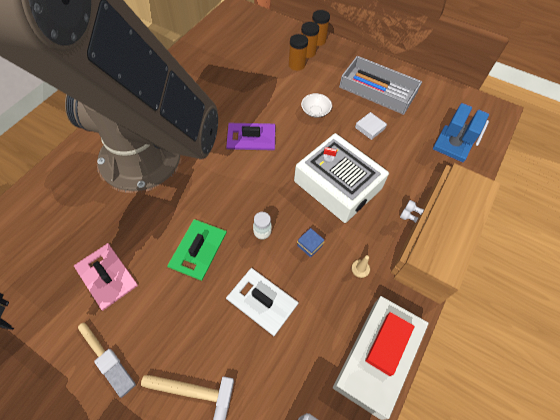

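View pics/top0.png

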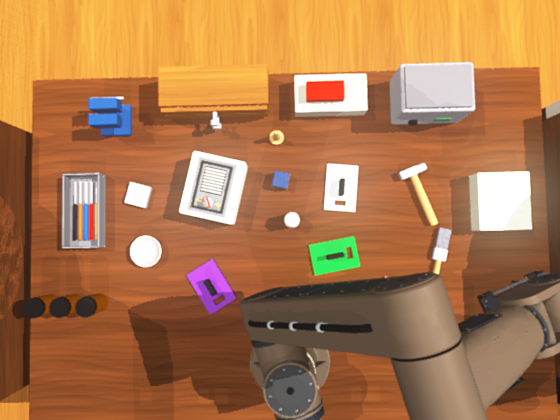

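Scene: filter box at (342,177) and top (213,188), with the red fastener at scene (330,152) and top (207,207). Things that could be taken for the panel, by scene pixel: pink (105,277), green (197,249), purple (251,136) and whitish-grey (262,300), which is at top (341,187). Aluminium should be the whitish-grey one. The red block on the white box at scene (390,343) is a decoy for the fastener. I'll check these in one close crop.

Run:
```python
import cv2,numpy as np
t=cv2.imread("pics/top0.png");s=cv2.imread("pics/scene0.png")
f=lambda i,x,y,w,h:cv2.resize(i[y:y+h,x:x+w],(400,300),interpolation=cv2.INTER_CUBIC)
a=np.hstack([f(t,170,145,88,66+0),f(t,305,155,80,60)]);b=np.hstack([f(s,290,130,108,81),f(s,215,260,100,75)])
a=np.hstack([f(t,165,143,112,84),f(t,305,155,80,60)])
cv2.imwrite("pics/crop1.png",np.vstack([a,b]))
```

```text
(no output)
```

View pics/crop1.png

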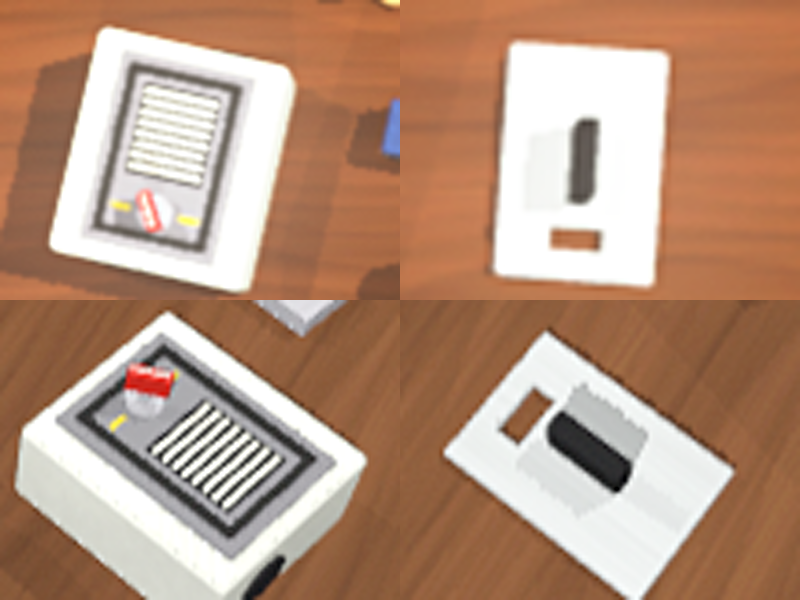

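The grey-white panel has brushed-metal streaks and its slot towards -x, so it is the aluminium one. The frame's fastener end faces the robot, and the bar is turned off the marks. Next I measure with the top camera.

```bash
cat > h.py <<'E'
import cv2,numpy as np
from cell import env
def ray(name,px,z):
    c=env.camera_params(name);T=np.array(c["camera_from_world"]);K=np.array(c["mtx"])
    u=np.atleast_2d(px).astype(float);d=np.c_[u,np.ones(len(u))]@np.linalg.inv(K).T@T[:3,:3]
    o=-T[:3,:3].T@T[:3,3];return o+d*((z-o[2])/d[:,2])[:,None]
def wray(px,z,s):
    from scipy.spatial.transform import Rotation as R
    c=env.camera_params("wrist");K=np.array(c["mtx"]);M=np.array(c["mount"])
    u=np.atleast_2d(px).astype(float);q=(u-K[:2,2])/K[0,0];r=np.linalg.norm(q,axis=1)+1e-9
    d=np.c_[q/r[:,None]*np.sin(r)[:,None],np.cos(r)]
    W=R.from_euler("xyz",s["tcp_rot"]).as_matrix()
    d=d@M[:3,:3].T@W.T;o=W@M[:3,3]+s["eef_pos"]
    return o+d*((z-o[2])/d[:,2])[:,None]
def rect(w):
    c,(a,b),t=cv2.minAreaRect(w[:,:2].astype(np.float32))
    if a<b:a,b,t=b,a,t+90
    t=(t+90)%180-90
    return np.round([*c,a,b,t],1)
def blobs(m,n=20):
    cs=cv2.findContours(m.astype(np.uint8),cv2.RETR_EXTERNAL,cv2.CHAIN_APPROX_NONE)[0]
    return [c[:,0] for c in sorted(cs,key=cv2.contourArea,reverse=True) if cv2.contourArea(c)>n]
E
python3 - <<'E'
from h import *
p=np.load("top0.npz")["p"];h=cv2.cvtColor(p,cv2.COLOR_RGB2HSV);H,S,V=[h[...,i].astype(int) for i in range(3)]
def sub(m,x0,y0,x1,y1):
    o=np.zeros_like(m);o[y0:y1,x0:x1]=m[y0:y1,x0:x1];return o
print("panel",[ (rect(ray("top",b,8)),) for b in blobs(sub((S<50)&(V>180),310,155,375,220))])
print("grip",[rect(ray("top",b,44)) for b in blobs(sub((V<90),330,172,352,205))])
print("seal",[rect(ray("top",b,94)) for b in blobs(sub((V<110),185,150,242,220))])
print("frame",[rect(ray("top",b,90)) for b in blobs(sub((V<205)&(S<60),185,152,238,220))])
print("box",[rect(ray("top",b,90)) for b in blobs(sub((S<60),170,145,255,228))])
print("red",[rect(ray("top",b,124)) for b in blobs(sub((S>90)&((H<6)|(H>172)),185,190,235,215),4)])
print("yel",[ray("top",b.mean(0),90) for b in blobs(sub((S>90)&(H>18)&(H<40),185,190,235,222),1)])
E
python3 -c "
from cell import env;c=env.camera_params('wrist');print(c)"
```

```text
panel [(array([ 561.8, -179.8,  154.4,  105.1,   -5.4]),)]
grip []
seal []
frame [array([563.4, 231.9, 153.5, 104.9, -13.8])]
box [array([561.3, 226. , 202.9, 179.7, -13.7])]
red []
yel [array([[507.19716315, 214.316205  ,  90.        ]]), array([[521.03675285, 271.13533206,  90.        ]])]
{'mtx': array([[325.1922621 ,   0.        , 277.43881648],
       [  0.        , 325.1922621 , 208.72119222],
       [  0.        ,   0.        ,   1.        ]]), 'mount': array([[-1.11935160e-04, -9.55122094e-01, -2.96212378e-01,
         8.41772615e+01],
       [ 9.99999988e-01, -7.57803870e-05, -1.33538096e-04,
         1.38840650e+00],
       [ 1.05098097e-04, -2.96212389e-01,  9.55122091e-01,
        -1.52790634e+02],
       [ 0.00000000e+00,  0.00000000e+00,  0.00000000e+00,
         1.00000000e+00]])}
```

Frame yaw is about -13.7° and the fastener is near (514,243). The panel is near (562,-180) with yaw about -5°. I'll take wrist views of the panel on the way, then the box.

>>> drive_tool(
  deltas="0.26 0.306 0 -0.012;0.26 0.306 0 -0.012;0.26 0.306 0 -0.012;0.26 0.306 0 -0.012;0.26 0.306 0 -0.012;0.26 0.306 0 -0.012;0.26 0.306 0 -0.012;0.26 0.306 0 -0.012;0.26 0.306 0 -0.012;0.26 0.306 0 -0.012",
  gripper=0,
)

```text
t: 0.93
eef_pos: [498.4, -270.3, 231.5]
tcp_rot: [-3.141, 0.0, 0.011]
ft_force: [0.9, -1.1, -0.2]
opening: 1.002
grip_force: 0.0
```

>>> drive_tool(
  deltas="0.26 0.306 0 -0.012;0.26 0.306 0 -0.012;0.26 0.306 0 -0.012;0 0 0 0;0 0 0 0",
)

```text
t: 1.35
eef_pos: [576.2, -178.5, 231.0]
tcp_rot: [-3.141, 0.001, -0.097]
ft_force: [-0.4, -0.3, -0.4]
opening: 1.005
grip_force: 0.0
```

Run:
```python
from h import *
s=env.state();p,d=env.read_camera("wrist");cv2.imwrite("pics/w1.png",p[:,:,::-1])
import pickle;pickle.dump((s,p,d),open("w1.pkl","wb"))
print(s["t"],s["eef_pos"],s["tcp_rot"],s["ft_force"])
```

```text
1.35 [ 576.23666937 -178.52627057  231.04115186] [-3.14142214e+00  9.29121584e-04 -9.67978987e-02] [-0.3898474  -0.29255782 -0.38855375]
```

View pics/w1.png

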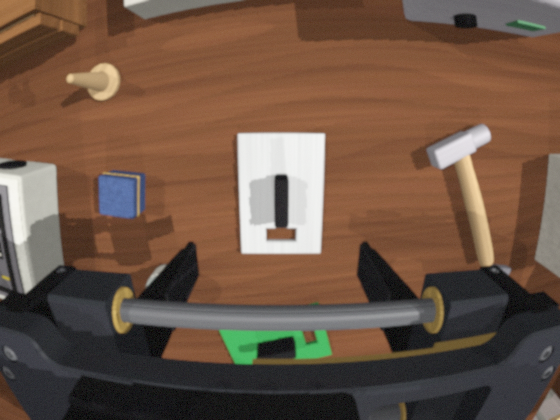

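The wrist view shows the aluminium panel, corners (237,133) to (325,254), grip (281,202) and slot (282,235), aligned with the tool. I'll measure it and then move over the box.

Run:
```python
from h import *
import pickle;s,p,d=pickle.load(open("w1.pkl","rb"))
h=cv2.cvtColor(p,cv2.COLOR_RGB2HSV);S=h[...,1].astype(int);V=h[...,2].astype(int)
o=np.zeros(S.shape,bool);o[120:262,225:335]=1
b=blobs(o&(S<60)&(V>120))[0];print("panel",rect(wray(b,8,s)))
i=np.zeros(S.shape,bool);i[170:232,262:300]=1
b=blobs(i&(V<60))[0];print("grip px",b.min(0),b.max(0),"top plane",rect(wray(b,44,s)),"base",rect(wray(b,8,s)))
j=np.zeros(S.shape,bool);j[222:248,255:307]=1
b=blobs(j&(S>90))[0];print("slot",rect(wray(b,8,s)))
```

```text
panel [ 560.5 -182.1  151.9  103.2   -5.6]
grip px [276 176] [286 226] top plane [ 563.2 -182.4   56.6   11.1   -5.6] base [ 552.9 -181.8   62.6   12.3   -5.6]
slot [ 513.1 -177.9   32.4   14.7   84.4]
```

>>> drive_tool(
  deltas="0 0.38 0 0.02;0 0.38 0 0.02;0 0.38 0 0.02;0 0.38 0 0.02;0 0.38 0 0.02;0 0.38 0 0.02;0 0.38 0 0;0 0.38 0 0;0 0.38 0 0;0 0.38 0 0",
)

```text
t: 2.23
eef_pos: [575.3, 199.7, 231.8]
tcp_rot: [3.141, 0.0, 0.275]
ft_force: [1.4, -0.5, -0.6]
opening: 0.997
grip_force: 0.0
```

>>> drive_tool(
  deltas="-0.1 0.2 0.1 0;0 0.1 0.1 0;0 0.1 0 0;0 0 0 0;0 0 0 0",
)

```text
t: 2.65
eef_pos: [565.6, 238.6, 251.1]
tcp_rot: [3.141, 0.001, 0.276]
ft_force: [0.5, -0.6, 0.0]
opening: 1.0
grip_force: 0.0
```

Run:
```python
from h import *
s=env.state();p,d=env.read_camera("wrist");cv2.imwrite("pics/w2.png",p[:,:,::-1])
import pickle;pickle.dump((s,p,d),open("w2.pkl","wb"))
print(s["t"],s["eef_pos"],s["tcp_rot"],s["ft_force"])
```

```text
2.65 [565.64176507 238.57847459 251.07443926] [3.14125713e+00 6.97576796e-04 2.76033226e-01] [ 0.45624081 -0.55601981  0.03927304]
```

View pics/w2.png

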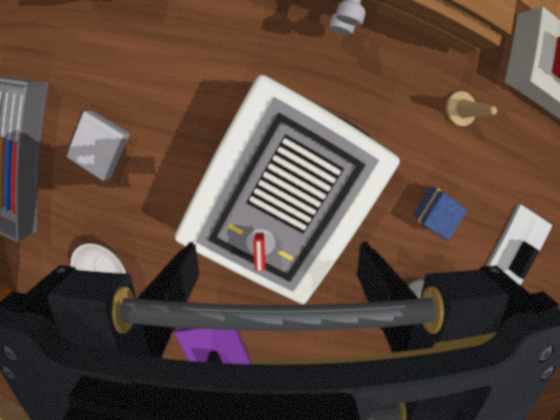

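The box is well in view: seal corners (285,113), (368,157), (286,284) and (212,240), yellow marks (235,229) and (286,255), red bar (260,252).

Run:
```python
from h import *
import pickle;s,p,d=pickle.load(open("w2.pkl","rb"))
h=cv2.cvtColor(p,cv2.COLOR_RGB2HSV);H,S,V=[h[...,i].astype(int) for i in range(3)]
def roi(x0,y0,x1,y1):
    o=np.zeros(S.shape,bool);o[y0:y1,x0:x1]=1;return o
for t in (60,80): print("seal",[rect(wray(b,94,s)) for b in blobs(roi(200,95,380,292)&(V<t)&(S<90),800)])
print("yel",[np.round(wray(b.mean(0),90,s),1) for b in blobs(roi(220,215,305,270)&(S>90)&(H>18)&(H<40),3)])
y,x=np.where(roi(245,225,275,280)&(S>110)&((H<8)|(H>170)));r=np.c_[x,y]
print("red hull",rect(wray(r,124,s)))
y,x=np.where(roi(253,228,270,275)&(S<60)&(V>225));print("line px",x.min(),x.max(),y.min(),y.max(),len(x))
w=wray(np.c_[x,y],124,s)[:,:2].astype(np.float32);vx,vy,cx,cy=cv2.fitLine(w,cv2.DIST_HUBER,0,.01,.01).ravel();print("line",cx,cy,np.degrees(np.arctan2(vy,vx)),rect(np.c_[w,w[:,:1]]))
im=cv2.resize(p[205:295,200:320,::-1],(800,600),interpolation=cv2.INTER_CUBIC);cv2.imwrite("pics/c2.png",im)
```

```text
seal [array([562.3, 229.5, 147.5,  97.9, -13.8])]
seal [array([562.3, 229.5, 148.5,  99.6, -13.8])]
yel [array([[520.5, 270.1,  90. ]]), array([[506.1, 211.9,  90. ]])]
red hull [517.3 242.2  39.   12.1  20. ]Traceback (most recent call last):
  File "<stdin>", line 10, in <module>
    return umr_minimum(a, axis, None, out, keepdims, initial, where)
ValueError: zero-size array to reduction operation minimum which has no identity
```

Fastener axis is at (513.5,241.2), bar at world 20° and target 76.2°. Now descending to grip it.

>>> drive_tool(
  deltas="-0.26 0.013 0 0.012;-0.26 0.013 0 0.011;0 0 -0.35 0;0 0 -0.35 0;0 0 -0.35 0;0 0 -0.2 0;0 0 -0.1 0;0 0 0 0;0 0 0 0",
)

```text
t: 3.45
eef_pos: [514.0, 241.7, 117.0]
tcp_rot: [3.141, 0.0, 0.348]
ft_force: [0.4, -0.6, 0.2]
opening: 1.0
grip_force: 0.0
```

>>> drive_tool(
  deltas="0 0 0 0;0 0 0 0;0 0 0 0;0 0 0 0;0 0 0 0;0 0 0 0;0 0 0 0;0 0 0 0;0 0 0 0;0 0 0 0",
  gripper=1,
)

```text
t: 4.28
eef_pos: [513.5, 242.3, 116.6]
tcp_rot: [3.142, 0.0, 0.349]
ft_force: [-0.2, 0.6, -0.6]
opening: 0.353
grip_force: 0.0
```

>>> drive_tool(
  deltas="0 0 0 0;0 0 0 0;0 0 0 0;0 0 0 0;0 0 0 0;0 0 0 0;0 0 0 0;0 0 0 0",
)

```text
t: 4.95
eef_pos: [513.4, 242.4, 116.6]
tcp_rot: [-3.141, 0.0, 0.349]
ft_force: [-1.6, 1.5, 1.2]
opening: 0.102
grip_force: 30.0
```

It is gripped, opening 9.7 mm against a 10 mm bar with little side force. Turning +56.2°.

>>> drive_tool(
  deltas="0 0 0 0.0312;0 0 0 0.0312;0 0 0 0.0312;0 0 0 0.0312;0 0 0 0.0312;0 0 0 0.0312;0 0 0 0.0312;0 0 0 0.0312;0 0 0 0.0312;0 0 0 0.0312",
)

```text
t: 5.78
eef_pos: [513.1, 242.6, 116.6]
tcp_rot: [-3.141, -0.0, 1.334]
ft_force: [-4.0, 5.4, 1.4]
opening: 0.107
grip_force: 30.0
```

>>> drive_tool(
  deltas="0 0 0 0;0 0 0 0;0 0 0 0;0 0 0 0;0 0 0 0",
)

```text
t: 6.2
eef_pos: [513.1, 242.6, 116.6]
tcp_rot: [-3.141, -0.0, 1.329]
ft_force: [-3.9, 3.5, 0.3]
opening: 0.1
grip_force: 30.0
```

>>> drive_tool(
  deltas="0 0 0 0;0 0 0 0;0 0 0 0;0 0 0 0;0 0 0 0;0 0 0 0;0 0 0 0;0 0 0 0;0 0 0.1 0;0 0 0.2 0",
  gripper=0,
)

```text
t: 7.03
eef_pos: [512.7, 242.0, 145.7]
tcp_rot: [-3.139, 0.002, 1.329]
ft_force: [-0.2, 0.0, 0.6]
opening: 0.745
grip_force: 0.0
```

>>> drive_tool(
  deltas="0 0 0.3 0;0 0 0.3 -0.03;0 0 0.3 -0.03;0.2 0 0.2 -0.03;0.2 0 0 -0.03;0.2 0 0 -0.03;0 0 0 -0.03;0 0 0 -0.03;0 0 0 0;0 0 0 0",
)

```text
t: 7.87
eef_pos: [573.4, 242.2, 257.2]
tcp_rot: [3.141, -0.0, 0.672]
ft_force: [0.2, -0.4, -0.3]
opening: 1.001
grip_force: 0.0
```

Run:
```python
from h import *
s=env.state();p,d=env.read_camera("wrist")
import pickle;pickle.dump((s,p,d),open("w3.pkl","wb"))
print(s["t"],s["eef_pos"],s["tcp_rot"])
h=cv2.cvtColor(p,cv2.COLOR_RGB2HSV);H,S,V=[h[...,i].astype(int) for i in range(3)]
o=np.zeros(S.shape,bool);o[60:300,180:380]=1
for b in blobs(o&(S>110)&((H<8)|(H>170)),20):print("red",b.mean(0),rect(wray(b,124,s)))
print("yel",[np.round(wray(b.mean(0),90,s),1) for b in blobs(o&(S>90)&(H>18)&(H<40)&(V>120),3)])
print("seal",[rect(wray(b,94,s)) for b in blobs(o&(V<70)&(S<90),800)])
cv2.imwrite("pics/w3.png",cv2.resize(p[150:300,180:380,::-1],(800,600),interpolation=cv2.INTER_CUBIC))
```

```text
7.8667 [573.41619179 242.24013577 257.2232929 ] [ 3.14137159e+00 -2.87087168e-04  6.72297714e-01]
red [238.14634146 247.96747967] [516.8 242.8  36.6  17.3  76.1]
yel [array([[520.3, 270.1,  90. ]]), array([[506.2, 212.3,  90. ]])]
seal [array([562.3, 229.8, 147.7,  99.1, -13.9]), array([567.4, 103.7,  75.4,  25.1,  46.4])]
```

View pics/w3.png

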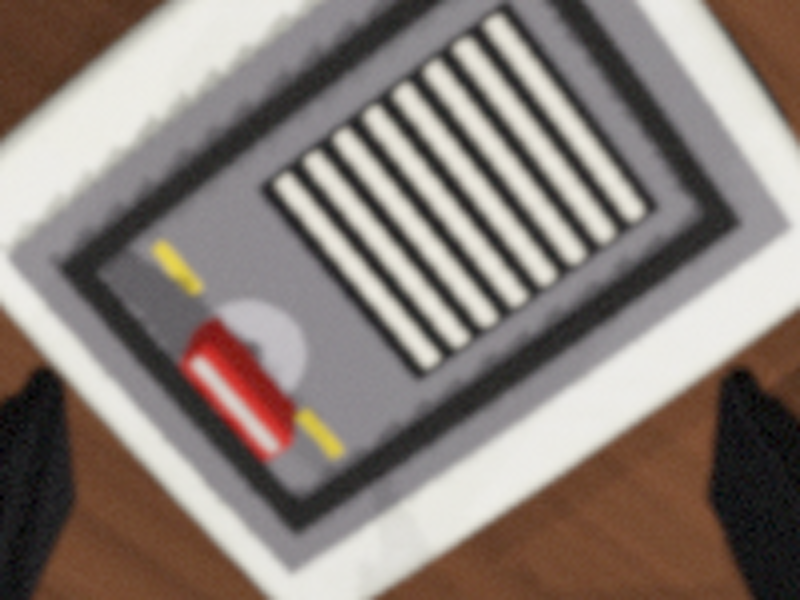

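The bar lies along the line through the two marks (76.1°). Now to the panel grip at (562,-182), yaw -5.6°.

>>> drive_tool(
  deltas="-0.01 -0.4 0 -0.025;-0.01 -0.4 0 -0.025;-0.01 -0.4 0 -0.025;-0.01 -0.4 0 -0.025;-0.01 -0.4 0 -0.025;-0.01 -0.4 0 -0.025;-0.01 -0.4 0 -0.025;-0.01 -0.4 0 -0.025;-0.01 -0.4 0 -0.025;-0.02 -0.4 0 -0.02",
)

```text
t: 8.75
eef_pos: [562.1, -159.5, 257.2]
tcp_rot: [3.141, -0.001, -0.101]
ft_force: [1.9, 0.2, -0.6]
opening: 1.002
grip_force: 0.0
```

>>> drive_tool(
  deltas="0 -0.24 -0.2 0;0 0 -0.35 0;0 0 -0.35 0;0 0 -0.35 0;0 0 -0.35 0;0 0 -0.2 0;0 0 -0.15 0;0 0 0 0;0 0 0 0",
)

```text
t: 9.5
eef_pos: [562.5, -181.6, 61.7]
tcp_rot: [-3.141, 0.001, -0.098]
ft_force: [0.5, 1.3, 1.1]
opening: 1.003
grip_force: 0.0
```

>>> drive_tool(
  deltas="0 0 -0.2 0;0 0 -0.13 0;0 0 0 0;0 0 0 0",
)

```text
t: 9.83
eef_pos: [562.9, -181.8, 29.8]
tcp_rot: [3.141, -0.001, -0.099]
ft_force: [0.7, -0.1, -0.6]
opening: 0.999
grip_force: 0.0
```

>>> drive_tool(
  deltas="0 0 0 0;0 0 0 0;0 0 0 0;0 0 0 0;0 0 0 0;0 0 0 0;0 0 0 0;0 0 0 0;0 0 0 0;0 0 0 0",
  gripper=1,
)

```text
t: 10.67
eef_pos: [562.5, -181.7, 28.6]
tcp_rot: [3.142, 0.0, -0.1]
ft_force: [0.3, -0.5, -0.5]
opening: 0.355
grip_force: 0.0
```

>>> drive_tool(
  deltas="0 0 0 0;0 0 0 0;0 0 0 0;0 0 0 0;0 0 0 0;0 0 0 0;0 0 0 0;0 0 0 0",
)

```text
t: 11.33
eef_pos: [562.5, -181.7, 28.6]
tcp_rot: [3.142, 0.0, -0.1]
ft_force: [0.2, 0.3, -0.9]
opening: 0.166
grip_force: 30.0
```

Grip held, opening 15.8 mm. Lifting, then checking how the panel sits in the hand.

>>> drive_tool(
  deltas="0 0 0.1 0;0 0 0.2 0;0 0 0.3 0;0 0 0.3 0;0 0 0.3 0;0 0 0.3 0;0 0 0.2 0;0 0 0 0;0 0 0 0",
)

```text
t: 12.08
eef_pos: [562.5, -181.7, 199.5]
tcp_rot: [3.141, -0.002, -0.1]
ft_force: [-0.6, -0.6, -2.6]
opening: 0.165
grip_force: 30.0
```

Run:
```python
from h import *
s=env.state();p,d=env.read_camera("wrist")
import pickle;pickle.dump((s,p,d),open("w4.pkl","wb"))
print(s["t"],s["eef_pos"],s["tcp_rot"],s["ft_force"],s["moment"],s["opening"])
cv2.imwrite("pics/w4.png",p[:,:,::-1])
```

```text
12.0833 [ 562.46059871 -181.72237441  199.46077036] [ 3.14088848e+00 -1.66746357e-03 -1.00307563e-01] [-0.63387924 -0.60422883 -2.60142004] [0.05486831 0.01539016 0.03371201] 0.16521008121938938
```

View pics/w4.png

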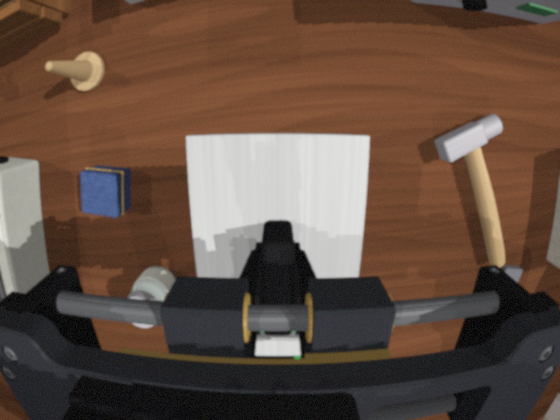

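The panel is held with its front edge at row 134, columns 187–369. I'll measure its offset relative to the TCP.

Run:
```python
from h import *
import pickle;s,p,d=pickle.load(open("w4.pkl","rb"))
h=cv2.cvtColor(p,cv2.COLOR_RGB2HSV);S=h[...,1].astype(int);V=h[...,2].astype(int)
m=(S<60)&(V>120)
z=s["eef_pos"][2]-28.6+8
def loc(px):
    w=wray(px,z,s)[:,:2]-s["eef_pos"][:2];a=s["tcp_rot"][2];return w@np.array([[np.cos(a),-np.sin(a)],[np.sin(a),np.cos(a)]])
def edge(a,b):  # a along first column axis
    c=np.polyfit(a,b,1);return c
cols=np.arange(200,360,4);f=loc(np.array([(c,110+np.argmax(m[110:200,c])-.5) for c in cols]))
k=np.polyfit(f[:,1],f[:,0],1);print("front edge x",np.polyval(k,0),"tilt deg",np.degrees(-np.arctan(k[0])))
rows=np.arange(145,235,4)
L=loc(np.array([(160+np.argmax(m[r,160:280])-.5,r) for r in rows]));R=loc(np.array([(400-np.argmax(m[r,400:280:-1])+.5,r) for r in rows]))
for n,e in(("L",L),("R",R)):
    k=np.polyfit(e[:,0],e[:,1],1);print(n,"y at 0",np.polyval(k,0),"at 40",np.polyval(k,40),"deg",np.degrees(np.arctan(k[0])))
```

```text
front edge x 73.40880736975795 tilt deg 0.07723333318657152
L y at 0 49.30922052773804 at 40 49.40697552543769 deg 0.14002344109847897
R y at 0 -51.96617630466793 at 40 -51.8144350013199 deg 0.21735236386413115
```

In hand the panel sits about 1 mm towards -x, with yaw error about 0.1°. The y offset of -1.3 mm matches the camera bias, since the fastener grasp showed the same. TCP target is (562.5, 230.7), yaw -0.242.

>>> drive_tool(
  deltas="0 0.15 0 -0.005;0 0.3 0 -0.005;0 0.4 0 -0.005;0 0.4 0 -0.005;0 0.4 0 -0.005;0 0.4 0 -0.005;0 0.4 0 -0.005;0 0.4 0 -0.005;0 0.4 0 -0.005;0 0.4 0 0",
)

```text
t: 12.97
eef_pos: [561.4, 185.1, 196.6]
tcp_rot: [3.14, 0.003, -0.243]
ft_force: [0.4, 0.0, -1.6]
opening: 0.164
grip_force: 30.0
```

>>> drive_tool(
  deltas="0 0.3 0 0;0 0.174 0 0;0 0 0 0;0 0 0 0;0 0 0 0",
)

```text
t: 13.38
eef_pos: [562.1, 230.0, 197.3]
tcp_rot: [3.14, 0.002, -0.242]
ft_force: [0.5, -0.6, -2.9]
opening: 0.167
grip_force: 30.0
```

>>> drive_tool(
  deltas="0.004 0.007 -0.2 0;0 0 -0.2 0;0 0 0 0;0 0 0 0;0 0 0 0",
)

```text
t: 13.8
eef_pos: [563.4, 230.7, 159.4]
tcp_rot: [-3.142, -0.0, -0.243]
ft_force: [-0.7, -0.6, -2.2]
opening: 0.17
grip_force: 30.0
```

Run:
```python
from h import *
s=env.state();p,d=env.read_camera("wrist")
import pickle;pickle.dump((s,p,d),open("w5.pkl","wb"))
t,_=env.read_camera("scene")
print(s["t"],s["eef_pos"],s["tcp_rot"],s["ft_force"])
f=lambda i,x,y,w,h:cv2.resize(i[y:y+h,x:x+w,::-1],(400,300),interpolation=cv2.INTER_CUBIC)
cv2.imwrite("pics/w5.png",np.hstack([cv2.resize(p[60:330,100:460,::-1],(400,300)),f(t,270,110,140,105)]))
```

```text
13.8 [563.40549484 230.68579345 159.36386309] [-3.14150709e+00 -4.14675962e-04 -2.42724310e-01] [-0.70304213 -0.55869361 -2.2237105 ]
```

View pics/w5.png

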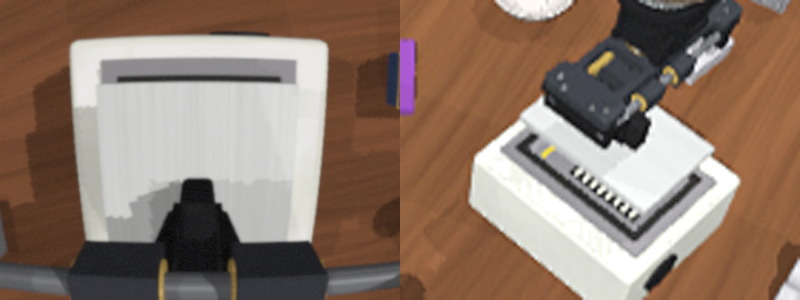

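The panel is held level and square over the frame. In the crop, the frame's front edge is at row 58 and columns 101–298, with the panel front at row 84. I'll check the relative offset numerically.

Run:
```python
from h import *
import pickle;s,p,d=pickle.load(open("w5.pkl","rb"))
g=cv2.GaussianBlur(cv2.cvtColor(p,cv2.COLOR_RGB2GRAY),(3,3),0).astype(float)
def loc(px,z):
    w=wray(px,z,s)[:,:2]-s["eef_pos"][:2];a=s["tcp_rot"][2];return w@np.array([[np.cos(a),-np.sin(a)],[np.sin(a),np.cos(a)]])
gy=np.gradient(g,axis=0);gx=np.gradient(g,axis=1);zp=s["eef_pos"][2]-20.6
cols=range(212,350,4)
for n,a,b,sg,z in(("frame front",100,122,-1,90),("seal front",118,134,-1,94),("panel front",126,146,1,zp)):
    q=loc(np.array([(c,a+np.argmax(sg*gy[a:b,c])) for c in cols]),z);k=np.polyfit(q[:,1],q[:,0],1);print(n,np.round([np.polyval(k,0),np.degrees(-np.arctan(k[0]))],2))
rows=range(116,131,2)
# frame sides (grey/white) ahead of panel, seal sides n/a
for n,a,b,sg in(("frame L",180,205,-1),("frame R",355,380,1)):
    q=loc(np.array([(a+np.argmax(sg*gx[r,a:b]),r) for r in rows]),90);print(n,np.median(q[:,1]))
b=range(125,130)
q=loc(np.array([(r,128) for r in (0,)]),94)
for n,a,b in(("seal L",195,225),("seal R",335,365)):
    r=129;print(n,loc(np.array([[a+np.argmax((-1 if n[-1]=="L" else 1)*gx[r,a:b]),r]]),94))
rows=range(145,190,4)
for n,a,b,sg in(("panel L",178,200,1),("panel R",355,380,-1)):
    q=loc(np.array([(a+np.argmax(sg*gx[r,a:b]),r) for r in rows]),zp);print(n,np.median(q[:,1]),g[160,a],g[160,b])
```

```text
frame front [84.72  0.1 ]
seal front [ 7.409e+01 -6.000e-02]
panel front [ 7.332e+01 -5.000e-02]
frame L 59.28912612145287
frame R -62.37143028520994
seal L [[73.76393466 47.89808568]]
seal R [[ 73.8082744  -51.51869833]]
panel L 48.864428664959235 185.0 207.0
panel R -44.90832891684594 219.0 227.0
```

Panel and frame agree within 1 mm and 0.2°. Lowering.

>>> drive_tool(
  deltas="0 0 -0.06 0;0 0 -0.06 0;0 0 -0.06 0;0 0 -0.06 0;0 0 -0.06 0;0 0 -0.04 0;0 0 0 0;0 0 0 0;0 0 0 0",
)

```text
t: 14.65
eef_pos: [563.1, 231.4, 124.8]
tcp_rot: [-3.142, -0.0, -0.242]
ft_force: [1.0, 0.3, -1.7]
opening: 0.166
grip_force: 30.0
```

>>> drive_tool(
  deltas="0 0 -0.02 0;0 0 0 0;0 0 -0.02 0;0 0 0 0;0 0 0 0;0 0 0 0",
)

```text
t: 15.15
eef_pos: [563.0, 231.4, 120.9]
tcp_rot: [-3.141, -0.0, -0.242]
ft_force: [-0.4, -1.1, 0.2]
opening: 0.171
grip_force: 30.0
```

>>> drive_tool(
  deltas="0 0 -0.02 0;0 0 0 0;0 0 0 0;0 0 0 0;0 0 0 0",
)

```text
t: 15.57
eef_pos: [563.1, 231.4, 118.9]
tcp_rot: [-3.141, -0.0, -0.242]
ft_force: [-0.2, 0.0, 4.0]
opening: 0.164
grip_force: 30.0
```

>>> drive_tool(
  deltas="0 0 -0.01 0;0 0 0 0;0 0 0 0;0 0 0 0;0 0 0 0",
)

```text
t: 15.98
eef_pos: [563.1, 231.4, 118.6]
tcp_rot: [-3.141, -0.001, -0.242]
ft_force: [-4.0, -1.1, 12.4]
opening: 0.165
grip_force: 30.0
```

>>> drive_tool(
  deltas="0 0 -0.01 0;0 0 0 0;0 0 0 0;0 0 0 0;0 0 0 0",
)

```text
t: 16.4
eef_pos: [563.1, 231.4, 118.6]
tcp_rot: [-3.141, -0.001, -0.242]
ft_force: [-6.1, -1.5, 22.5]
opening: 0.164
grip_force: 30.0
```

>>> drive_tool(
  deltas="0 0 0 0;0 0 0 0;0 0 0 0;0 0 0 0;0 0 0 0;0 0 0 0",
)

```text
t: 16.9
eef_pos: [563.1, 231.4, 118.6]
tcp_rot: [-3.141, -0.001, -0.242]
ft_force: [-5.9, -1.1, 22.1]
opening: 0.165
grip_force: 30.0
```

Run:
```python
from h import *
s=env.state();p,_=env.read_camera("scene");cv2.imwrite("pics/end.png",cv2.resize(p[110:230,260:420,::-1],(800,600),interpolation=cv2.INTER_CUBIC))
print(s["ft_force"],s["eef_pos"],s["moment"])
```

```text
[-5.87271575 -1.05835774 22.09808999] [563.0881204 231.4259206 118.5825463] [-0.32084019  1.2888522   0.02904515]
```

View pics/end.png

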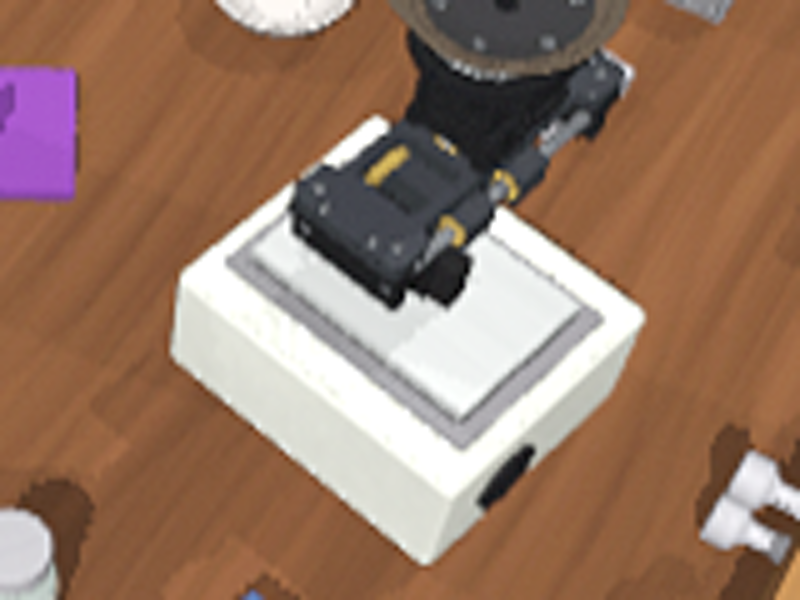

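The panel sits flush and square, with an even grey border of frame around it, pressed at 22 N. Handing in.

```bash
python3 -c "
from cell import env;print(env.job_done())"
```

```text
the job is handed in; nothing more can be done
None
```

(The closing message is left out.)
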